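# Turn a row of containers round from the storage rack to the work tray

## Robot

A 6-joint arm with a two-finger parallel gripper is mounted at the origin on a cart in front of the work surface, level with it; the furniture and walls round the work are solid. World frame = base frame: x ahead of the robot, y to its left, z up, the work surface at z = 0. Lengths are in m, angles in rad, forces in N, time in s.
With the tool pointing down it reaches from about 0.425 to 0.95 m from the base axis. Payload 14.7 kg.
Tool frame: the origin (TCP) lies midway between the tips of the shut fingers; the grasp point (between the pads) lies 19 mm behind it; z points along the fingers, y is the line along which they close (so a half turn about z gives the same grasp; the last joint's range is limited). The gripper opens to 85 mm and grips with 20 to 120 N. Pads are 22 mm wide; open, the fingers measure 114 mm over their backs; the gripper's body (76 mm by 85 mm) begins 54 mm behind the grasp point. The pads swing forward as they close: fully open they stand 13 mm farther back than shut.
Start: joints at [1.107, 0.48, 1.596, -0, 1.065, -0.047], TCP at [0.263, 0.594, 0.231] pointing down, gripper open.
Joint ranges: [-2.75, 2.75], [-0.82, 2.05], [0.23, 2.67], [-1.56, 4.7], [0.09, 2.69], [-2.92, 2.92]. Speed limits (rad/s): [1.89, 1.89, 2.39, 3.01, 3.01, 3.01].

## Interface

Orientations are given as a 3x3 rotation matrix whose columns are the frame's x, y, z axes.
In Python, from plant import robot gives the robot as it stands.
- The arm moves only by the tool jog_arm, never from a script. Its arguments are lists of equal length, an entry for each row: "rotation": the turn, a rotation vector about the tool's x, y, z in degrees, a list of three; "dp": the shift along the tool's x, y, z in cm, a list of three; "grip": the closure in counts, from 0 (fully open) to 255 (shut). A call has 1 to 8 rows; each row is the pose to reach, as a shift and turn from the pose commanded when the call began, along the tool's axes at that moment; what a row does not reach only later rows make up. A row lasts 1/10 s, in which the tool goes at most 50 mm and 8.59 degrees, less where a joint would pass 70% of its speed; a pose out of reach is approached as far as the arm can. A call with a gripper value outside its range is refused whole. The fingers move at their own pace and stop on an object; "newtons" is the grip in N (left out, the last holds). Time passes only in rows, so rows that repeat a pose let the fingers close. It gives the time, the measured TCP pose, the force, the opening and the grip force at its end, in the units of the state.
- robot.get_state(): the state, without advancing time (a new reading comes with each control period).
- robot.get_image(name): name is "scene" or "side" or "wrist"; returns a dict with "img" (400x640x3 uint8, red, green, blue), "fx", "fy", "cx", "cy" (pixels), "k1" (the pictures are not rectified: a ray, as slopes to the right and down, at radius r is drawn at 1 + k1 r^2 times it, then the intrinsics apply), "R" (3x3) and "t" (3): a world point X has camera coordinates R X + t; the wrist camera has in their place "T_tool_cam" (4x4, takes a point from camera to tool coordinates, whose origin is the TCP and whose axes are the flange's). Camera axes: x right, y down, z forward; pixel columns grow to the right and rows downward; lengths in m; the calibration is good to about 2 mm. A picture is of the moment at which its call begins: read the wrist's pose just before it. There is no depth.
- robot.sign_off(): hands the job in; it is judged then, once.
The state is a dict: "time_s": time; "joints": joint angles; "dq": joint speeds; "joint_torque": joint torques, N m; "tool_pos": TCP position; "ee_rot": TCP orientation; "ft_force": force on the tool from outside, world axes, zero at the start; "torque": the same for the moment, N m; "finger_gap": opening from 0.0 (shut) to 1.0 (fully open); "finger_force": force on a finger pad.
Only numpy, scipy, OpenCV 4.12 (cv2) and the standard library are available. Lean on these libraries where they do the work, as an engineer would, in place of code of your own. Each camera call takes 0.05 s, during which the arm holds its last target. There are 200 camera calls.

## Task

Move the four containers from the wooden storage rack into the four round recesses of the metal work tray, one in each recess and in reverse order: the one nearest the rack's tall end board goes into the recess farthest from the tray's loop handle, the next one beside it, and so on, so that the one farthest from the end board ends next to the handle. Keep them upright and leave each standing flat on the floor of its recess.

Things in the scene. Friction and masses are not known exactly. Their poses are not given: they have to be found in the camera images.
- tall_bottle: Tall narrow brown glass bottle with a black cap, standing on the storage rack: 82 mm high, body 42 mm across up to about 60 mm, narrowing above to the 28 mm cap; about 75 g. Origin: centre of its underside; z up along its axis; it is round, so its yaw means nothing.
- lidded_jar: Squat white plastic jar with a wide red screw lid, standing on the storage rack: 58 mm high, 48 mm across; about 85 g. The lid is fixed. Origin: centre of its underside; z up along its axis; it is round, so its yaw means nothing.
- dropper: Small white dropper bottle with a thin nozzle on top, standing on the storage rack: 28 mm high in all; the body is 27 mm across and 20 mm high; about 18 g. Origin: centre of its underside; z up along its axis; it is round, so its yaw means nothing.
- dish: Small pale open dish with a waist (dappen dish), standing on the storage rack: 23 mm high, 33 mm across at the rim, narrower to the eye at the waist; grips like a plain cylinder 33 mm across; about 35 g. Origin: centre of its underside; z up along its axis; it is round, so its yaw means nothing.
- pad_tall_bottle: Round black rubber pad, 54 mm across, 3 mm thick, fixed on the storage rack at one of its four places; marks the place where the tall brown bottle stands at the start. The four pads look alike. Origin: centre of its underside, 14 mm above the bench; its top is 17 mm above the bench.
- pad_lidded_jar: Round black rubber pad, 54 mm across, 3 mm thick, fixed on the storage rack at one of its four places; marks the place where the white jar with a lid stands at the start. The four pads look alike. Origin: centre of its underside, 14 mm above the bench; its top is 17 mm above the bench.
- pad_dropper: Round black rubber pad, 54 mm across, 3 mm thick, fixed on the storage rack at one of its four places; marks the place where the dropper bottle stands at the start. The four pads look alike. Origin: centre of its underside, 14 mm above the bench; its top is 17 mm above the bench.
- pad_dish: Round black rubber pad, 54 mm across, 3 mm thick, fixed on the storage rack at one of its four places; marks the place where the small open dish stands at the start. The four pads look alike. Origin: centre of its underside, 14 mm above the bench; its top is 17 mm above the bench.
- storage_rack: Wooden board, fixed, 72 mm wide (x), 300 mm long (y), top 14 mm above the bench. Origin: centre of its underside. At its +y end stands an end board 40 mm high; the -y end is open. Its four places, each with a pad, lie on its centre line at local y = -117, -39, +39, +117 mm. It lies along world y within 0.2 rad, either to the left or to the right of the tray.
- work_tray: Metal plate, fixed, 72 mm wide (x), 300 mm long (y), 12 mm thick. Origin: centre of its underside. Four round recesses, 56 mm across, 5 mm deep, lie on its centre line at local y = -117, -39, +39, +117 mm; floor 7 mm, rim 12 mm above the bench. A dark flat loop handle, 20 mm high, sticks out 32 mm past its +y end. It lies along world y within 0.2 rad.

How it is judged:
At the end, for the whole second after the job is handed in: Each container stands in the recess that reverses its place on the rack (nearest the end board -> farthest from the handle, and so on), within 15 mm of the recess centre along and across the tray, flat on the floor (3.5 mm), upright within 0.1 rad, released and at rest (((y of pad_tall_bottle in the frame of storage_rack between -0.137 and -0.097 m and y of tall_bottle in the frame of work_tray between 0.102 and 0.132 m) or (y of pad_tall_bottle in the frame of storage_rack between -0.059 and -0.019 m and y of tall_bottle in the frame of work_tray between 0.024 and 0.054 m) or (y of pad_tall_bottle in the frame of storage_rack between 0.019 and 0.059 m and y of tall_bottle in the frame of work_tray between -0.054 and -0.024 m) or (y of pad_tall_bottle in the frame of storage_rack between 0.097 and 0.137 m and y of tall_bottle in the frame of work_tray between -0.132 and -0.102 m)) and x of tall_bottle in the frame of work_tray between -0.015 and 0.015 m and z of tall_bottle in the frame of work_tray between 0.004 and 0.0105 m and angle between each of tall_bottle, lidded_jar, dropper, dish's own z axis and vertical below 0.1 rad and linear speed of each of tall_bottle, lidded_jar, dropper, dish below 0.02 m/s and contact force between each of tall_bottle, lidded_jar, dropper, dish and the fingers below 0.1 N and ((y of pad_lidded_jar in the frame of storage_rack between -0.137 and -0.097 m and y of lidded_jar in the frame of work_tray between 0.102 and 0.132 m) or (y of pad_lidded_jar in the frame of storage_rack between -0.059 and -0.019 m and y of lidded_jar in the frame of work_tray between 0.024 and 0.054 m) or (y of pad_lidded_jar in the frame of storage_rack between 0.019 and 0.059 m and y of lidded_jar in the frame of work_tray between -0.054 and -0.024 m) or (y of pad_lidded_jar in the frame of storage_rack between 0.097 and 0.137 m and y of lidded_jar in the frame of work_tray between -0.132 and -0.102 m)) and x of lidded_jar in the frame of work_tray between -0.015 and 0.015 m and z of lidded_jar in the frame of work_tray between 0.004 and 0.0105 m and ((y of pad_dropper in the frame of storage_rack between -0.137 and -0.097 m and y of dropper in the frame of work_tray between 0.102 and 0.132 m) or (y of pad_dropper in the frame of storage_rack between -0.059 and -0.019 m and y of dropper in the frame of work_tray between 0.024 and 0.054 m) or (y of pad_dropper in the frame of storage_rack between 0.019 and 0.059 m and y of dropper in the frame of work_tray between -0.054 and -0.024 m) or (y of pad_dropper in the frame of storage_rack between 0.097 and 0.137 m and y of dropper in the frame of work_tray between -0.132 and -0.102 m)) and x of dropper in the frame of work_tray between -0.015 and 0.015 m and z of dropper in the frame of work_tray between 0.004 and 0.0105 m and ((y of pad_dish in the frame of storage_rack between -0.137 and -0.097 m and y of dish in the frame of work_tray between 0.102 and 0.132 m) or (y of pad_dish in the frame of storage_rack between -0.059 and -0.019 m and y of dish in the frame of work_tray between 0.024 and 0.054 m) or (y of pad_dish in the frame of storage_rack between 0.019 and 0.059 m and y of dish in the frame of work_tray between -0.054 and -0.024 m) or (y of pad_dish in the frame of storage_rack between 0.097 and 0.137 m and y of dish in the frame of work_tray between -0.132 and -0.102 m)) and x of dish in the frame of work_tray between -0.015 and 0.015 m and z of dish in the frame of work_tray between 0.004 and 0.0105 m); the robot touches nothing.
It fails at once if a container is tipped over (angle between any of tall_bottle, lidded_jar, dropper, dish's own z axis and vertical above 0.7 rad).
It also fails if it takes over 109 s, if anything falls off the work surface, if the arm or the gripper's body presses on something with over 40 N, if the wrist force passes 120 N, or if a joint passes its speed limit or range.

## Working session

There is one attempt and no reset: what is moved stays moved. The work goes in short steps, Python scripts to look and compute and a tool call to move; the robot and the scene stay as the last step left them, time stands still between calls to the robot, and variables do not carry over. Pictures are saved under pics/ and viewed, at most 15 in all, crops included, and the job is handed in when it is done.

Besides the shell and the picture viewer there is one more tool, called after "Request:" as name(argument=value, ...), one argument or row to a line, values as JSON. jog_arm: Moves the arm, as the interface text tells. Its arguments: {"type":"object","properties":{"rotation":{"type":"array","items":{"type":"array","items":{"type":"number"}}},"dp":{"type":"array","items":{"type":"array","items":{"type":"number"}}},"grip":{"type":"array","items":{"type":"number"}},"newtons":{"type":"number"}},"required":["rotation","dp","grip"]}

```bash
mkdir -p pics; ls; python3 - <<'E'
from plant import robot
import cv2,numpy as np
s=robot.get_state();print(s)
for n in("scene","side"):
    d=robot.get_image(n);cv2.imwrite(f"pics/{n}0.png",d["img"][:,:,::-1]);np.savez(f"pics/{n}0.npz",**d)
    print({k:v for k,v in d.items() if k!="img"})
E
```

```text
pics
{'time_s': 0.0, 'joints': array([ 1.10741199e+00,  4.80846393e-01,  1.59688308e+00, -2.85449042e-06,
        1.06512975e+00, -4.65995120e-02]), 'dq': array([ 2.00995065e-04, -2.04232560e-05, -1.04979561e-03, -4.18775666e-04,
        2.01041816e-03,  1.26203300e-04]), 'joint_torque': array([-4.12233043e-03, -9.50622439e+01, -4.30174863e+01, -4.57423321e-04,
        1.23342115e-02, -5.69920371e-05]), 'tool_pos': array([0.26292281, 0.59397837, 0.23065953]), 'ee_rot': array([[-9.14395783e-01,  4.04820991e-01, -5.63895479e-04],
       [ 4.04821380e-01,  9.14395081e-01, -1.13412060e-03],
       [ 5.65074257e-05, -1.26531204e-03, -9.99999198e-01]]), 'ft_force': array([-0.08507367,  0.63580159, -0.1627964 ]), 'torque': array([-0.03423015,  0.00980442,  0.01697096]), 'finger_force': 0.0, 'finger_gap': 1.0017110861874472}
{'fx': 371.2212417065871, 'fy': 371.2212417065871, 'cx': 318.0066912569295, 'cy': 197.95853855821542, 'k1': -0.03977099429919798, 'R': array([[ 0.48358783, -0.87523112, -0.0106442 ],
       [-0.55601295, -0.29777411, -0.77600269],
       [ 0.67601214,  0.38118377, -0.63063977]]), 't': array([-0.16359697,  0.35484986,  0.52959048])}
{'fx': 481.07782996471235, 'fy': 481.07782996471235, 'cx': 321.3362659356928, 'cy': 202.4669711298565, 'k1': 0.04134271566352882, 'R': array([[-0.99901796,  0.0413144 , -0.01600745],
       [ 0.03558103,  0.53278701, -0.84550103],
       [-0.02640281, -0.84524027, -0.5337338 ]]), 't': array([ 0.47469028, -0.0098862 ,  1.43435074])}
```

View pics/scene0.png

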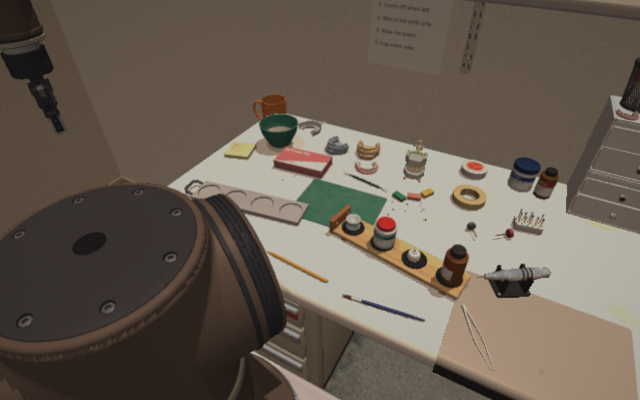

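View pics/side0.png

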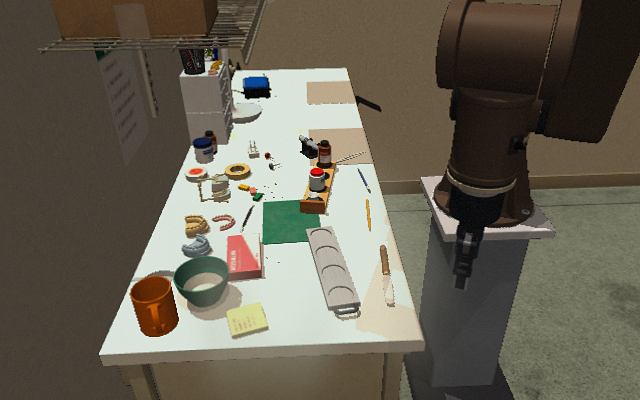

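The scene view shows the tray at left, with its handle at (194,187) and its recesses from (208,190) to (291,210). The rack's end board is at (343,217). From the board the order is dish (353,226), jar (384,235), dropper (414,257), bottle (454,265). The side view agrees: handle at (347,312), recesses from (318,237) to (343,298), bottle at (324,153), jar at (317,180).

```bash
cat > h.py <<'E'
import numpy as np, cv2
def cam(d, pose=None):
    """origin and world-from-camera rotation"""
    if pose is None: return -d["R"].T@d["t"], d["R"].T
    p,R=pose; T=d["T_tool_cam"]; return R@T[:3,3]+p, R@T[:3,:3]
def K(d): return np.array([[d["fx"],0,d["cx"]],[0,d["fy"],d["cy"]],[0,0,1.]])
def ray(d,uv,pose=None):
    q=cv2.undistortPoints(np.array([[uv]],float),K(d),np.array([float(d["k1"]),0,0,0]))[0,0]
    # k1 polynomial is drawn = (1+k1 r^2) * slope: same as OpenCV's model
    c,R=cam(d,pose); v=R@np.r_[q,1]; return c,v/np.linalg.norm(v)
def plane(d,uv,z,pose=None):
    c,v=ray(d,uv,pose); return c+v*(z-c[2])/v[2]
def tri(rays):
    A=sum(np.eye(3)-np.outer(v,v) for c,v in rays); b=sum((np.eye(3)-np.outer(v,v))@c for c,v in rays)
    X=np.linalg.solve(A,b); return X,max(np.linalg.norm((np.eye(3)-np.outer(v,v))@(X-c)) for c,v in rays)
def proj(d,X,pose=None):
    c,R=cam(d,pose); return cv2.projectPoints(np.array([R.T@(np.array(X)-c)]),np.zeros(3),np.zeros(3),K(d),np.array([float(d["k1"]),0,0,0]))[0][0,0]
E
python3 - <<'E'
from h import *
a=dict(np.load("pics/scene0.npz"));b=dict(np.load("pics/side0.npz"))
for n,u,v in [("bcap",(458,250),(323.5,141)),("jarlid",(386,222),(317,171)),("rH",(208,190),(341,298)),("rF",(291,210),(318,238))]:
    print(n,*tri([ray(a,u),ray(b,v)]))
for n,u,z in [("dish",(353,229),.017),("jar",(384,246),.017),("dropper",(414,260),.017),("bottle",(450,278),.017),("r+",(208,190),.012),("r",(233,197),.012),("r",(262,204),.012),("r-",(291,210),.012)]:
    print(n,plane(a,u,z))
for n,u,z in [("r+",(341,298),.012),("r",(333,278),.012),("r",(325,257),.012),("r-",(318,238),.012)]:
    print(n,plane(b,u,z))
from plant import robot
d=robot.get_image("wrist");print(d["T_tool_cam"],d["fx"],d["cx"],d["cy"],d["k1"])
E
```

```text
bcap [ 0.45638414 -0.23485308  0.09595183] 0.0006839206355883586
jarlid [ 0.48575532 -0.0810924   0.07226212] 0.0028210079521031432
rH [0.45020582 0.39838676 0.00644245] 0.0032763048321858067
rF [0.4923502  0.16348063 0.00139103] 0.0019273960370809573
dish [ 0.49080464 -0.00731929  0.017     ]
jar [ 0.474286   -0.08900949  0.017     ]
dropper [ 0.46621365 -0.15892054  0.017     ]
bottle [ 0.45420619 -0.23708127  0.017     ]
r+ [0.44904643 0.39238646 0.012     ]
r [0.45721671 0.31493863 0.012     ]
r [0.46969205 0.23260239 0.012     ]
r- [0.48467488 0.15632938 0.012     ]
r+ [0.44798268 0.40669758 0.012     ]
r [0.46161734 0.33915763 0.012     ]
r [0.47660796 0.26000875 0.012     ]
r- [0.49116738 0.17984489 0.012     ]
[[ 4.20904425e-04 -9.56165658e-01 -2.92825984e-01  7.58239297e-02]
 [ 9.99999884e-01  3.34002440e-04  3.46768110e-04  1.00283816e-03]
 [-2.33763165e-04 -2.92826096e-01  9.56165688e-01 -1.43867308e-01]
 [ 0.00000000e+00  0.00000000e+00  0.00000000e+00  1.00000000e+00]] 303.2493873352144 320.0186941778298 200.95211775038598 -0.05209210650881043
```

Request:
jog_arm(
  rotation=[
    [0,0,66.1],
    [0,0,66.1],
    [0,0,66.1],
    [0,0,66.1],
    [0,0,66.1],
    [0,0,66.1],
    [0,0,66.1],
    [0,0,66.1],
  ],
  dp=[
    [-27.9,-14.3,-2],
    [-27.9,-14.3,-2],
    [-27.9,-14.3,-2],
    [-27.9,-14.3,-2],
    [-27.9,-14.3,-2],
    [-27.9,-14.3,-2],
    [-27.9,-14.3,-2],
    [-27.9,-14.3,-2],
  ],
  grip=[0,0,0,0,0,0,0,0],
)

```text
time_s: 0.95
tool_pos: [0.462, 0.3485, 0.2514]
ee_rot: [[0.009, 1.0, 0.0], [1.0, -0.009, -0.0], [-0.0, 0.0, -1.0]]
ft_force: [-0.0, -0.0, -1.2]
finger_gap: 1.002
finger_force: 0.0
```

```bash
cat >> h.py <<'E'
def wshot(name):
    from plant import robot
    s=robot.get_state(); d=robot.get_image("wrist"); cv2.imwrite(f"pics/{name}.png",d["img"][:,:,::-1])
    np.savez(f"pics/{name}.npz",p=s["tool_pos"],Rt=s["ee_rot"],**d); print(s["time_s"],s["tool_pos"],s["ee_rot"].round(4).tolist(),abs(s["dq"]).max())
def wload(name):
    d=dict(np.load(f"pics/{name}.npz")); return d,(d["p"],d["Rt"])
E
python3 -c "
from h import *
wshot('w1')"
```

```text
0.95 [0.46199993 0.34845242 0.2513827 ] [[0.009, 1.0, 0.0003], [1.0, -0.009, -0.0002], [-0.0002, 0.0003, -1.0]] 1.0135835049247854
```

View pics/w1.png

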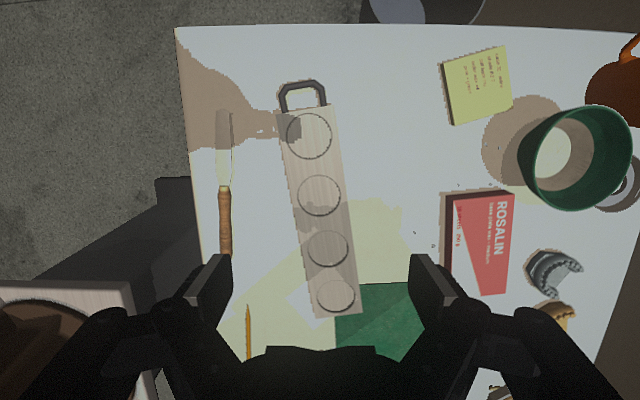

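Request:
jog_arm(
  rotation=[
    [0,0,0.5],
    [0,0,0.5],
    [0,0,0.5],
    [0,0,0.5],
    [0,0,0.5],
    [0,0,0.5],
    [0,0,0.5],
    [0,0,0.5],
  ],
  dp=[
    [-35,3,0],
    [-35,3,0],
    [-35,3,0],
    [-35,3,0],
    [-35,3,0],
    [-35,3,0],
    [-35,3,0],
    [-35,3,0],
  ],
  grip=[0,0,0,0,0,0,0,0],
)

```text
time_s: 1.8
tool_pos: [0.4907, -0.004, 0.2513]
ee_rot: [[0.01, 1.0, 0.0], [1.0, -0.01, -0.001], [-0.001, 0.0, -1.0]]
ft_force: [-0.7, 0.4, 0.4]
finger_gap: 1.005
finger_force: 0.0
```

```bash
python3 -c "
from h import *
wshot('w2')"
```

```text
1.8 [ 0.49072691 -0.00402422  0.25133409] [[0.0101, 0.9999, 0.0003], [0.9999, -0.0101, -0.0012], [-0.0012, 0.0003, -1.0]] 0.07533232026965059
```

View pics/w2.png

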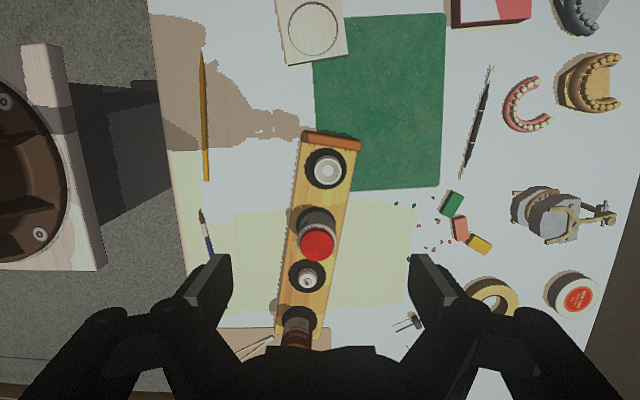

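w1 shows the tray: handle at (302,95), recess centres about (309,136), (319,195), (328,247), (335,295). w2 shows the end board at (331,141), dish (327,169), jar lid (317,245), dropper (307,279), the bottle partly hidden at (297,330), and the farthest recess from the handle at (315,28). I'll take one more view of the rack from farther +y.

Request:
jog_arm(
  rotation=[
    [0,0,-0.6],
    [0,0,-0.6],
    [0,0,-0.6],
    [0,0,-0.6],
    [0,0,-0.6],
  ],
  dp=[
    [12,0,0],
    [12,0,0],
    [12,0,0],
    [12,0,0],
    [12,0,0],
  ],
  grip=[0,0,0,0,0],
)

```text
time_s: 2.35
tool_pos: [0.4909, 0.122, 0.2511]
ee_rot: [[-0.006, 1.0, -0.0], [1.0, 0.006, -0.0], [-0.0, -0.0, -1.0]]
ft_force: [0.4, -0.3, 0.0]
finger_gap: 0.998
finger_force: 0.0
```

```bash
python3 -c "
from h import *
wshot('w3')
a=cv2.imread('pics/w1.png')[75:325,265:365]; b=cv2.imread('pics/w2.png')[125:345,265:365]; c=cv2.imread('pics/w3.png')[30:280,265:365]
f=lambda i: cv2.resize(i,None,fx=3.2,fy=2.4,interpolation=cv2.INTER_CUBIC)
z=[cv2.resize(i,None,fx=2.4,fy=2.4,interpolation=cv2.INTER_CUBIC) for i in (a,b,c)]
H=max(i.shape[0] for i in z)
cv2.imwrite('pics/crop1.png',np.hstack([cv2.copyMakeBorder(i,0,H-i.shape[0],0,10,0) for i in z]))
"
```

```text
2.35 [0.49093179 0.12196482 0.25113775] [[-0.006, 1.0, -0.0004], [1.0, 0.006, -0.0001], [-0.0001, -0.0004, -1.0]] 0.030831118373049415
```

View pics/crop1.png

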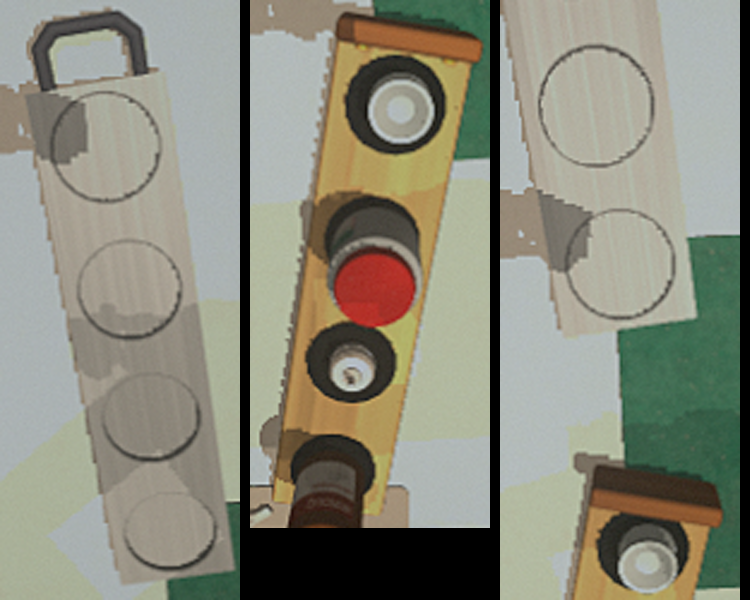

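The crop shows all the rims and pads sharply: tray recesses in w1 and w3, pads, dish rim and jar lid in w2, dish pad and rim in w3. Next I triangulate those and fit both frames.

```bash
cat > fit.py <<'E'
from h import *
O={'w1':(0,265,75),'w2':(250,265,125),'w3':(500,265,30)}
def px(n,u,v): o=O[n]; return ((u+.5-o[0])/2.4-.5+o[1],(v+.5)/2.4-.5+o[2])
def R(n,u,v): d,p=wload(n); return ray(d,px(n,u,v),p)
def P(n,u,v,z): d,p=wload(n); return plane(d,px(n,u,v),z,p)
if __name__=="__main__":
    print("r-117",tri([R('w1',170.5,530),R('w3',620.5,264)]))
    print("r-39",tri([R('w1',152,417),R('w3',596.5,106)]))
    print("dishpad",tri([R('w2',395.5,104.5),R('w3',643,551)]))
    print("dishrim",tri([R('w2',400.5,110),R('w3',649,565)]))
    for n,u,v in[('w1',170.5,530),('w1',152,417),('w1',130.5,289),('w1',105.5,146.5),('w3',596.5,106),('w3',620.5,264)]: print(n,P(n,u,v,.012))
    for k,u,v,z in[('dishpad',395.5,104.5,.017),('dishrim',400.5,110,.04),('lid',374.5,287,.075),('drpad',351,362,.017)]:print(k,P('w2',u,v,z))
    print('w3',P('w3',643,551,.017),P('w3',649,565,.04))
    a=dict(np.load("pics/scene0.npz"));b=dict(np.load("pics/side0.npz"))
    print("lid",tri([ray(a,(386,222)),R('w2',374.5,287)]),"dropper top",tri([ray(a,(414,249)),R('w2',351,376)]))
E
python3 fit.py
```

```text
r-117 (array([0.48338476, 0.16039209, 0.01022614]), np.float64(0.00025797327516875095))
r-39 (array([0.47170219, 0.23765928, 0.01128382]), np.float64(3.0405180273334168e-05))
dishpad (array([4.96916959e-01, 2.43420414e-05, 2.14016069e-02]), np.float64(8.145321556007069e-06))
dishrim (array([0.49954783, 0.0005368 , 0.03851652]), np.float64(0.00044375703685653884))
w1 [0.4830318  0.16157343 0.012     ]
w1 [0.47171416 0.23801213 0.012     ]
w1 [0.45998928 0.31519833 0.012     ]
w1 [0.44776393 0.39205646 0.012     ]
w3 [0.47170604 0.23758174 0.012     ]
w3 [0.48366984 0.16059723 0.012     ]
dishpad [ 0.49698064 -0.00082589  0.017     ]
dishrim [0.4990695  0.00083054 0.04      ]
lid [ 0.48551409 -0.07854287  0.075     ]
drpad [ 0.470046   -0.15428618  0.017     ]
w3 [ 0.49700763 -0.00230872  0.017     ] [0.4999498  0.00135999 0.04      ]
lid (array([ 0.4864452 , -0.08081905,  0.07368666]), np.float64(0.0017824356125865936)) dropper top (array([ 0.47213912, -0.15143885,  0.0399237 ]), np.float64(0.0020048863172761186))
```

Request:
jog_arm(
  rotation=[
    [0,0,-0.3],
    [0,0,-0.3],
    [0,0,-0.3],
    [0,0,-0.3],
    [0,0,-0.3],
    [0,0,-0.3],
    [0,0,-0.3],
  ],
  dp=[
    [-5,0.4,4],
    [-10,0.8,8],
    [-12.1,0.8,12],
    [-12.1,0.8,16],
    [-12.1,0.8,17],
    [-12.1,0.8,17],
    [-12.1,0.8,17],
  ],
  grip=[0,0,0,0,0,0,0],
)

```text
time_s: 3.1
tool_pos: [0.4998, -0.0007, 0.0817]
ee_rot: [[-0.007, 1.0, -0.0], [1.0, 0.007, 0.0], [0.0, -0.0, -1.0]]
ft_force: [-0.0, 0.5, -0.1]
finger_gap: 0.996
finger_force: 0.0
```

```bash
python3 -c "
from h import *
wshot('w4')
d,p=wload('w4'); print(proj(d,(.4993,.001,.04),p),proj(d,(.497,-.001,.017),p))"
```

```text
3.1 [ 0.49979046 -0.000687    0.08171991] [[-0.0068, 1.0, -0.0004], [1.0, 0.0068, 0.0], [0.0, -0.0004, -1.0]] 0.02753051800044513
[320.17685437 226.54782083] [317.00531158 217.34009055]
```

View pics/w4.png

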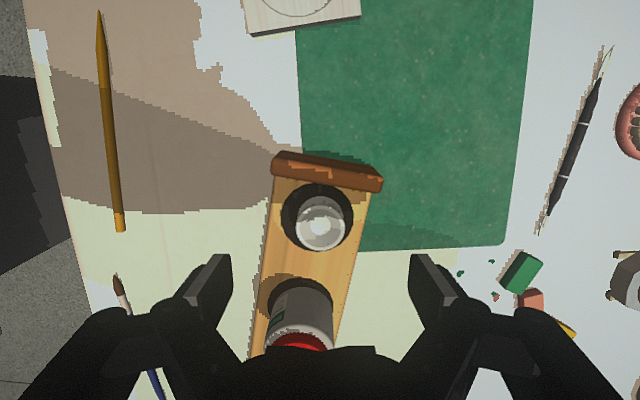

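w4 shows the dish rim at (320,225), against a prediction of (320,226.5). The model is confirmed, so I descend and close.

Request:
jog_arm(
  rotation=[
    [0,0,0],
    [0,0,0],
    [0,0,0],
    [0,0,0],
    [0,0,0],
    [0,0,0],
    [0,0,0],
    [0,0,0],
  ],
  dp=[
    [0.15,0,2.5],
    [0.15,0,4.5],
    [0.15,0,5.7],
    [0.15,0,5.7],
    [0.15,0,5.7],
    [0.15,0,5.7],
    [0.15,0,5.7],
    [0.15,0,5.7],
  ],
  grip=[0,0,0,0,255,255,255,255],
  newtons=40,
)

```text
time_s: 3.95
tool_pos: [0.5001, 0.0011, 0.025]
ee_rot: [[-0.007, 1.0, 0.001], [1.0, 0.007, -0.0], [-0.0, 0.001, -1.0]]
ft_force: [-4.1, 0.7, 25.9]
finger_gap: 0.354
finger_force: 37.6
```

Request:
jog_arm(
  rotation=[
    [0,0,0],
    [0,0,0],
    [0,0,0],
    [0,0,0],
    [0,0,0],
  ],
  dp=[
    [0,0,0],
    [0,0,0],
    [0,0,0],
    [0,0,0],
    [0,0,0],
  ],
  grip=[255,255,255,255,255],
)

```text
time_s: 4.45
tool_pos: [0.5001, 0.0011, 0.0251]
ee_rot: [[-0.007, 1.0, 0.001], [1.0, 0.007, -0.0], [-0.0, 0.001, -1.0]]
ft_force: [-1.6, 0.3, 14.2]
finger_gap: 0.355
finger_force: 38.5
```

Request:
jog_arm(
  rotation=[
    [0,0,0],
    [0,0,0],
    [0,0,0],
    [0,0,0],
    [0,0,0],
    [0,0,0],
    [0,0,0],
    [0,0,0],
  ],
  dp=[
    [0,0,-3],
    [0,0,-6],
    [3,0,-6.5],
    [7.5,-0.7,-6.5],
    [12,-1.2,-6.5],
    [16,-1.56,-5],
    [16,-1.56,-3],
    [16,-1.56,-3],
  ],
  grip=[255,255,255,255,255,255,255,255],
)

```text
time_s: 5.25
tool_pos: [0.4814, 0.1618, 0.0529]
ee_rot: [[-0.01, 1.0, -0.003], [1.0, 0.01, -0.001], [-0.001, -0.003, -1.0]]
ft_force: [-0.7, -0.8, -0.8]
finger_gap: 0.353
finger_force: 40.6
```

```bash
python3 -c "
from h import *
wshot('w5')
d,p=wload('w5'); print(proj(d,(.4834,.161,.012),p))"
```

```text
5.25 [0.48143799 0.16180917 0.05287142] [[-0.0097, 0.9999, -0.0027], [1.0, 0.0097, -0.0007], [-0.0007, -0.0027, -1.0]] 0.0518924830745009
[324.02134865 230.55956872]
```

View pics/w5.png

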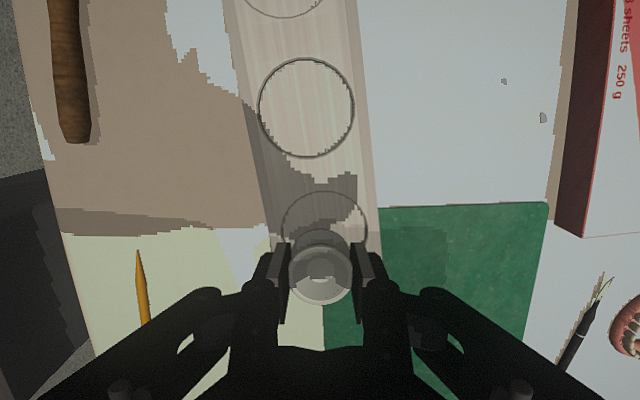

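w5 shows the dish held upright at (321,275) over the recess, whose rim is seen centred near (324,232) as predicted. Lowering and releasing.

Request:
jog_arm(
  rotation=[
    [0,0,0],
    [0,0,0],
    [0,0,0],
    [0,0,0],
    [0,0,0],
    [0,0,0],
    [0,0,0],
    [0,0,0],
  ],
  dp=[
    [-0.05,0.2,1.2],
    [-0.05,0.2,2.4],
    [-0.05,0.2,3.2],
    [-0.05,0.2,3.65],
    [-0.05,0.2,3.65],
    [-0.05,0.2,3.65],
    [-0.05,0.2,3.65],
    [-0.05,0.2,3.65],
  ],
  grip=[255,255,255,255,255,200,100,0],
)

```text
time_s: 6.1
tool_pos: [0.4852, 0.1607, 0.0181]
ee_rot: [[-0.007, 1.0, 0.001], [1.0, 0.007, 0.0], [0.0, 0.001, -1.0]]
ft_force: [0.3, 0.1, 0.2]
finger_gap: 0.683
finger_force: 0.0
```

Request:
jog_arm(
  rotation=[
    [0,0,0],
    [0,0,0],
    [0,0,0],
    [0,0,0],
    [0,0,0],
  ],
  dp=[
    [0,0,0],
    [0,0,0],
    [0,0,0],
    [0,0,-4],
    [0,0,-7],
  ],
  grip=[0,0,0,0,0],
)

```text
time_s: 6.6
tool_pos: [0.4845, 0.1604, 0.0885]
ee_rot: [[-0.007, 1.0, -0.001], [1.0, 0.007, -0.0], [-0.0, -0.001, -1.0]]
ft_force: [0.5, 0.1, -0.9]
finger_gap: 0.999
finger_force: 0.0
```

Request:
jog_arm(
  rotation=[
    [0,0,-0.4],
    [0,0,-0.4],
    [0,0,-0.4],
    [0,0,-0.4],
    [0,0,-0.4],
    [0,0,-0.4],
    [0,0,-0.4],
    [0,0,-0.4],
  ],
  dp=[
    [-3,0,-4],
    [-8,0,-5],
    [-13,0,-5],
    [-18,0,-5],
    [-22,0,-5],
    [-23.9,0,-5],
    [-23.9,0,-5],
    [-23.9,0,-5],
  ],
  grip=[0,0,0,0,0,0,0,0],
)

```text
time_s: 7.4
tool_pos: [0.4865, -0.0785, 0.1378]
ee_rot: [[-0.013, 1.0, -0.0], [1.0, 0.013, 0.0], [0.0, -0.0, -1.0]]
ft_force: [-1.0, 0.5, 0.0]
finger_gap: 0.999
finger_force: 0.0
```

```bash
python3 -c "
from h import *
wshot('w6')
d,p=wload('w6'); print(proj(d,(.4855,-.079,.075),p),proj(d,(.4835,-.0778,.017),p))
hsv=cv2.cvtColor(d['img'],cv2.COLOR_RGB2HSV); m=cv2.inRange(hsv,(172,120,60),(180,255,255))|cv2.inRange(hsv,(0,180,60),(4,255,255)); m[:, :250]=0; m[:,400:]=0;m[:150]=0
n,l,s,c=cv2.connectedComponentsWithStats(m);i=1+s[1:,4].argmax();print(s[i],c[i],plane(d,c[i],.075,p))
cv2.imwrite('pics/w6c.png',cv2.imread('pics/w6.png')[150:400,200:440])"
```

```text
7.4 [ 0.48647596 -0.0785099   0.13775599] [[-0.013, 0.9999, -0.0002], [0.9999, 0.013, 0.0002], [0.0002, -0.0002, -1.0]] 0.028350911986541855
[319.45183112 218.52959388] [317.38777389 195.01950228]
[ 293  193   53   52 2048] [318.7890625  219.78759766] [ 0.48503104 -0.07997974  0.075     ]
```

View pics/w6c.png

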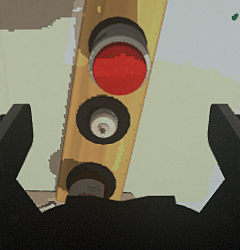

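The crop shows the jar lid at full-image (319,220), matching the prediction, with the dropper and bottle pad clear below it. Grasping.

Request:
jog_arm(
  rotation=[
    [0,0,0.7],
    [0,0,0.7],
    [0,0,0.7],
    [0,0,0.7],
    [0,0,0.7],
    [0,0,0.7],
    [0,0,0.7],
    [0,0,0.7],
  ],
  dp=[
    [-0.15,-0.15,3],
    [-0.15,-0.15,6],
    [-0.15,-0.15,8.5],
    [-0.15,-0.15,9.8],
    [-0.15,-0.15,9.8],
    [-0.15,-0.15,9.8],
    [-0.15,-0.15,9.8],
    [-0.15,-0.15,9.8],
  ],
  grip=[0,0,0,0,0,255,255,255],
)

```text
time_s: 8.25
tool_pos: [0.4859, -0.0798, 0.0408]
ee_rot: [[-0.002, 1.0, 0.002], [1.0, 0.002, -0.0], [-0.0, 0.002, -1.0]]
ft_force: [-4.6, 2.1, 26.4]
finger_gap: 0.538
finger_force: 36.8
```

Request:
jog_arm(
  rotation=[
    [0,0,0],
    [0,0,0],
    [0,0,0],
    [0,0,0],
  ],
  dp=[
    [0,0,0],
    [0,0,0],
    [0,0,0],
    [0,0,0],
  ],
  grip=[255,255,255,255],
)

```text
time_s: 8.65
tool_pos: [0.4858, -0.0799, 0.041]
ee_rot: [[-0.002, 1.0, 0.002], [1.0, 0.002, -0.0], [-0.0, 0.002, -1.0]]
ft_force: [-2.1, 2.8, 10.4]
finger_gap: 0.54
finger_force: 39.4
```

Request:
jog_arm(
  rotation=[
    [0,0,0],
    [0,0,0],
    [0,0,0],
    [0,0,0],
    [0,0,0],
    [0,0,0],
    [0,0,0],
    [0,0,0],
  ],
  dp=[
    [0,0,-4],
    [2,0,-8],
    [6.5,-0.3,-8],
    [11,-0.5,-8],
    [15.5,-0.7,-8],
    [20,-0.9,-8],
    [24.5,-1.1,-8],
    [28,-1.25,-8],
  ],
  grip=[255,255,255,255,255,255,255,255],
)

```text
time_s: 9.45
tool_pos: [0.472, 0.2026, 0.1207]
ee_rot: [[-0.003, 1.0, 0.001], [1.0, 0.003, 0.001], [0.001, 0.001, -1.0]]
ft_force: [0.9, -0.5, -0.8]
finger_gap: 0.537
finger_force: 42.3
```

Request:
jog_arm(
  rotation=[
    [0,0,0],
    [0,0,0],
    [0,0,0],
    [0,0,0],
    [0,0,0],
  ],
  dp=[
    [2,-0.05,0],
    [3.7,-0.1,2],
    [3.75,-0.1,5],
    [3.75,-0.1,5],
    [3.75,-0.1,5],
  ],
  grip=[255,255,255,255,255],
)

```text
time_s: 9.95
tool_pos: [0.4708, 0.2373, 0.0703]
ee_rot: [[-0.002, 1.0, -0.001], [1.0, 0.002, -0.0], [-0.0, -0.001, -1.0]]
ft_force: [0.1, 0.5, 0.1]
finger_gap: 0.54
finger_force: 42.3
```

```bash
python3 -c "
from h import *
wshot('w7')
d,p=wload('w7'); print(proj(d,(.4717,.2378,.012),p),proj(d,(.4834,.161,.03),p))
z=p[0][2]-.041+.075
hsv=cv2.cvtColor(d['img'],cv2.COLOR_RGB2HSV); m=cv2.inRange(hsv,(172,120,60),(180,255,255))|cv2.inRange(hsv,(0,180,60),(4,255,255)); m[:, :250]=0; m[:,400:]=0;m[:150]=0
n,l,s,c=cv2.connectedComponentsWithStats(m);i=1+s[1:,4].argmax();print(s[i],c[i],plane(d,c[i],z,p))
cv2.imwrite('pics/w7c.png',cv2.imread('pics/w7.png')[50:400,170:490])"
```

```text
9.95 [0.4707674  0.237276   0.07028875] [[-0.0021, 1.0, -0.0009], [1.0, 0.0021, -0.0004], [-0.0004, -0.0009, -1.0]] 0.024608230658601966
[322.20962289 219.34176745] [337.7877447  325.92723598]
[ 274  249   93   88 5885] [320.22242991 294.43704333] [0.47029741 0.23861242 0.10428875]
```

View pics/w7c.png

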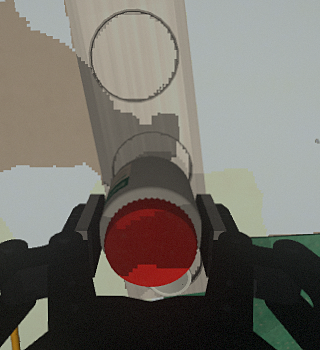

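w7 shows the jar upright, lid centre at full-image (320,294), with the target recess rim around (322,219) as predicted and the dish seated behind it. Lowering.

Request:
jog_arm(
  rotation=[
    [0,0,0],
    [0,0,0],
    [0,0,0],
    [0,0,0],
    [0,0,0],
    [0,0,0],
    [0,0,0],
    [0,0,0],
  ],
  dp=[
    [0,0.11,1.3],
    [0,0.11,2.5],
    [0,0.11,3.2],
    [0,0.11,3.6],
    [0,0.11,3.85],
    [0,0.11,3.85],
    [0,0.11,3.85],
    [0,0.11,3.85],
  ],
  grip=[255,255,255,255,255,255,255,255],
)

```text
time_s: 10.8
tool_pos: [0.4723, 0.2376, 0.0314]
ee_rot: [[-0.002, 1.0, 0.0], [1.0, 0.002, 0.0], [0.0, 0.0, -1.0]]
ft_force: [0.4, -0.5, -0.5]
finger_gap: 0.544
finger_force: 42.3
```

Request:
jog_arm(
  rotation=[
    [0,0,0],
    [0,0,0],
    [0,0,0],
    [0,0,0],
    [0,0,0],
    [0,0,0],
    [0,0,0],
    [0,0,0],
  ],
  dp=[
    [0,0,0],
    [0,0,0],
    [0,0,0],
    [0,0,0],
    [0,0,0],
    [0,0,-3],
    [0,0,-7],
    [0,0,-11],
  ],
  grip=[180,80,0,0,0,0,0,0],
)

```text
time_s: 11.6
tool_pos: [0.4716, 0.2373, 0.1422]
ee_rot: [[-0.002, 1.0, -0.001], [1.0, 0.002, -0.001], [-0.001, -0.001, -1.0]]
ft_force: [1.9, 0.6, 0.8]
finger_gap: 0.997
finger_force: 0.0
```

Request:
jog_arm(
  rotation=[
    [0,0,0],
    [0,0,0],
    [0,0,0],
    [0,0,0],
    [0,0,0],
    [0,0,0],
    [0,0,0],
    [0,0,0],
  ],
  dp=[
    [-5,0,0],
    [-10,0,0],
    [-15,0,0],
    [-20,0,0],
    [-25,0,0],
    [-30,0,0],
    [-35,0,0],
    [-39,0,0],
  ],
  grip=[0,0,0,0,0,0,0,0],
)

```text
time_s: 12.4
tool_pos: [0.4726, -0.1552, 0.1415]
ee_rot: [[-0.001, 1.0, 0.0], [1.0, 0.001, -0.0], [-0.0, 0.0, -1.0]]
ft_force: [0.9, 1.0, 0.0]
finger_gap: 0.996
finger_force: 0.0
```

Request:
jog_arm(
  rotation=[
    [0,0,0],
    [0,0,0],
    [0,0,0],
    [0,0,0],
  ],
  dp=[
    [0,0,2],
    [0,0,4],
    [0,0,4],
    [0,0,4],
  ],
  grip=[0,0,0,0],
)

```text
time_s: 12.8
tool_pos: [0.4727, -0.1523, 0.1014]
ee_rot: [[-0.002, 1.0, -0.001], [1.0, 0.002, 0.0], [0.0, -0.001, -1.0]]
ft_force: [0.2, 0.7, -0.9]
finger_gap: 0.999
finger_force: 0.0
```

```bash
python3 -c "
from h import *
wshot('w8')
d,p=wload('w8'); print(proj(d,(.470,-.1543,.017),p),proj(d,(.470,-.1543,.037),p))
d6,p6=wload('w6'); print(plane(d6,(302,271),.045,p6), plane(d6,(302.5,275),.037,p6))
cv2.imwrite('pics/w8c.png',cv2.resize(cv2.imread('pics/w8.png')[130:330,220:420],None,fx=3,fy=3,interpolation=2))"
```

```text
12.8 [ 0.47274921 -0.1523001   0.10141675] [[-0.0023, 1.0, -0.0009], [1.0, 0.0023, 0.0003], [0.0003, -0.0009, -1.0]] 0.017873928828927438
[317.36786286 210.85309378] [317.11779347 219.68797645]
[ 0.47084493 -0.13956458  0.045     ] [ 0.47080469 -0.14833595  0.037     ]
```

View pics/w8c.png

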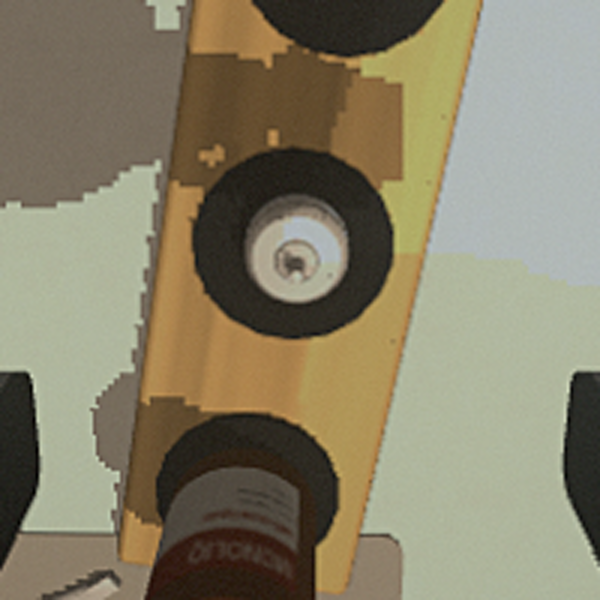

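w8 shows the dropper body centred at full-image (319,215), which puts it at about (0.4716, -0.151), standing a few mm toward the board on its pad. Grasping.

Request:
jog_arm(
  rotation=[
    [0,0,0],
    [0,0,0],
    [0,0,0],
    [0,0,0],
    [0,0,0],
    [0,0,0],
    [0,0,0],
    [0,0,0],
  ],
  dp=[
    [0.15,-0.1,3],
    [0.15,-0.1,5.5],
    [0.15,-0.1,7],
    [0.15,-0.1,7.7],
    [0.15,-0.1,7.7],
    [0.15,-0.1,7.7],
    [0.15,-0.1,7.7],
    [0.15,-0.1,7.7],
  ],
  grip=[0,0,0,0,0,255,255,255],
  newtons=30,
)

```text
time_s: 13.65
tool_pos: [0.4725, -0.1511, 0.0251]
ee_rot: [[-0.002, 1.0, 0.001], [1.0, 0.002, -0.001], [-0.001, 0.001, -1.0]]
ft_force: [0.3, -0.2, -0.4]
finger_gap: 0.517
finger_force: 0.0
```

Request:
jog_arm(
  rotation=[
    [0,0,0],
    [0,0,0],
    [0,0,0],
    [0,0,0],
    [0,0,0],
  ],
  dp=[
    [0,0,0],
    [0,0,0],
    [0,0,0],
    [0,0,0],
    [0,0,0],
  ],
  grip=[255,255,255,255,255],
)

```text
time_s: 14.15
tool_pos: [0.4722, -0.1511, 0.0248]
ee_rot: [[-0.002, 1.0, 0.001], [1.0, 0.002, -0.0], [-0.0, 0.001, -1.0]]
ft_force: [-1.3, 0.4, 10.7]
finger_gap: 0.271
finger_force: 28.9
```

Request:
jog_arm(
  rotation=[
    [0,0,0],
    [0,0,0],
    [0,0,0],
    [0,0,0],
    [0,0,0],
    [0,0,0],
    [0,0,0],
    [0,0,0],
  ],
  dp=[
    [0,0,-4],
    [0,0,-8],
    [4,0,-9],
    [8.5,-0.2,-9],
    [13,-0.3,-9],
    [17.5,-0.4,-9],
    [22,-0.5,-9],
    [26.5,-0.6,-9],
  ],
  grip=[255,255,255,255,255,255,255,255],
)

```text
time_s: 14.95
tool_pos: [0.4651, 0.1158, 0.1145]
ee_rot: [[-0.002, 1.0, 0.0], [1.0, 0.002, 0.0], [0.0, 0.0, -1.0]]
ft_force: [-0.2, -0.1, 0.2]
finger_gap: 0.267
finger_force: 29.4
```

Request:
jog_arm(
  rotation=[
    [0,0,0],
    [0,0,0],
    [0,0,0],
    [0,0,0],
    [0,0,0],
    [0,0,0],
    [0,0,0],
    [0,0,0],
  ],
  dp=[
    [4.5,-0.1,0],
    [9,-0.2,0],
    [13.5,-0.3,0],
    [18,-0.5,0],
    [20.1,-0.53,0],
    [20.1,-0.53,3],
    [20.1,-0.53,6],
    [20.1,-0.53,6],
  ],
  grip=[255,255,255,255,255,255,255,255],
)

```text
time_s: 15.75
tool_pos: [0.4576, 0.314, 0.0515]
ee_rot: [[-0.003, 1.0, -0.004], [1.0, 0.003, -0.003], [-0.003, -0.004, -1.0]]
ft_force: [-0.3, 0.1, 0.4]
finger_gap: 0.268
finger_force: 29.5
```

```bash
python3 -c "
from h import *
wshot('w9')
d,p=wload('w9'); print(proj(d,(.460,.3152,.012),p),proj(d,p[0]+[0,0,.012],p))
cv2.imwrite('pics/w9c.png',cv2.imread('pics/w9.png')[50:400,170:490])"
```

```text
15.75 [0.45757843 0.31402729 0.05153699] [[-0.0026, 1.0, -0.0044], [1.0, 0.0026, -0.0027], [-0.0027, -0.0044, -1.0]] 0.07235805317361535
[324.90320299 228.39471577] [321.09891091 270.62592786]
```

View pics/w9c.png

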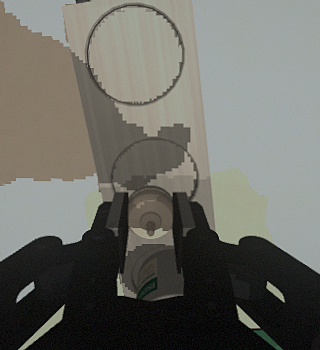

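w9 shows the dropper upright in the fingers at full-image (321,275), with the target recess rim near (325,228) as predicted. Lowering, then checking before release.

Request:
jog_arm(
  rotation=[
    [0,0,0],
    [0,0,0],
    [0,0,0],
    [0,0,0],
    [0,0,0],
    [0,0,0],
    [0,0,0],
  ],
  dp=[
    [0,0,1.3],
    [0,0,2.4],
    [0,0,3.2],
    [0,0,3.6],
    [0,0,3.75],
    [0,0,3.75],
    [0,0,3.75],
  ],
  grip=[255,255,255,255,255,255,255],
)

```text
time_s: 16.5
tool_pos: [0.4598, 0.3151, 0.0171]
ee_rot: [[-0.002, 1.0, 0.0], [1.0, 0.002, 0.0], [0.0, 0.0, -1.0]]
ft_force: [0.6, -0.3, 1.3]
finger_gap: 0.264
finger_force: 29.5
```

Request:
jog_arm(
  rotation=[
    [0,0,0],
    [0,0,0],
    [0,0,0],
    [0,0,0],
    [0,0,0],
    [0,0,0],
    [0,0,0],
    [0,0,0],
  ],
  dp=[
    [0,0,0.15],
    [0,0,0.15],
    [0,0,0.15],
    [0,0,0.15],
    [0,0,0.15],
    [0,0,0.15],
    [0,0,-4],
    [0,0,-8.5],
  ],
  grip=[255,200,120,60,0,0,0,0],
)

```text
time_s: 17.3
tool_pos: [0.4585, 0.3143, 0.1015]
ee_rot: [[-0.002, 1.0, -0.003], [1.0, 0.002, -0.002], [-0.002, -0.003, -1.0]]
ft_force: [1.5, 1.0, 0.7]
finger_gap: 0.996
finger_force: 0.0
```

Request:
jog_arm(
  rotation=[
    [0,0,0],
    [0,0,0],
    [0,0,0],
    [0,0,0],
    [0,0,0],
    [0,0,0],
    [0,0,0],
    [0,0,0],
  ],
  dp=[
    [-2,0,-4],
    [-7,0,-6],
    [-12,0,-6],
    [-17,0,-6],
    [-22,0,-6],
    [-27,0,-6],
    [-32,0,-6],
    [-37,0,-6],
  ],
  grip=[0,0,0,0,0,0,0,0],
)

```text
time_s: 18.1
tool_pos: [0.4601, -0.0534, 0.162]
ee_rot: [[-0.002, 1.0, 0.0], [1.0, 0.002, -0.0], [-0.0, 0.0, -1.0]]
ft_force: [1.9, 0.5, 0.6]
finger_gap: 0.998
finger_force: 0.0
```

Request:
jog_arm(
  rotation=[
    [0,0,0],
    [0,0,0],
    [0,0,0],
    [0,0,0],
    [0,0,0],
    [0,0,0],
  ],
  dp=[
    [-5,0,0],
    [-10,0,0],
    [-15,0,0],
    [-17.5,0,0],
    [-17.5,0,0],
    [-17.5,0,0],
  ],
  grip=[0,0,0,0,0,0],
)

```text
time_s: 18.7
tool_pos: [0.4604, -0.2266, 0.1616]
ee_rot: [[-0.0, 1.0, -0.0], [1.0, 0.0, 0.0], [0.0, -0.0, -1.0]]
ft_force: [-0.2, 0.3, -0.4]
finger_gap: 0.998
finger_force: 0.0
```

```bash
python3 -c "
from h import *
wshot('w10')
d,p=wload('w10'); print(proj(d,(.4568,-.2308,.017),p),proj(d,(.4568,-.2308,.099),p))
cv2.imwrite('pics/w10c.png',cv2.resize(cv2.imread('pics/w10.png')[130:330,220:420],None,fx=3,fy=3,interpolation=2))"
```

```text
18.7 [ 0.46040787 -0.22660813  0.16164609] [[-0.0005, 1.0, -0.0004], [1.0, 0.0005, 0.0004], [0.0004, -0.0004, -1.0]] 0.032177057159440935
[316.99574728 193.22548457] [315.88727269 223.36822918]
```

View pics/w10c.png

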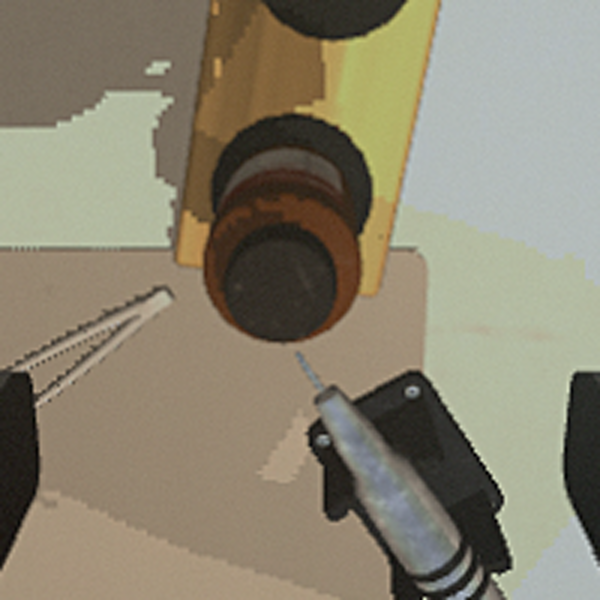

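```bash
python3 -c "
from h import *
a=dict(np.load('pics/scene0.npz'));d,p=wload('w10')
f=lambda u,v:(u/3+220,v/3+130)
print('cap',tri([ray(a,(457.5,249)),ray(d,f(280,283),p)]),plane(d,f(280,283),.099,p))
print('nib',tri([ray(a,(484,277)),ray(d,f(298,352),p)]))
for z in(0,.03,.05): print(z,plane(d,f(415,372),z,p),plane(d,f(310,435),z,p),plane(d,f(298,352),z,p))
cv2.imwrite('pics/s_crop.png',cv2.resize(cv2.imread('pics/scene0.png')[230:330,420:560],None,fx=4,fy=4,interpolation=2))"
```

```text
cap (array([ 0.4551179 , -0.2326664 ,  0.09785672]), np.float64(0.0006532713096974375)) [ 0.45493413 -0.23155601  0.099     ]
nib (array([ 0.46191079, -0.28756495,  0.03864691]), np.float64(0.008156807166608092))
0 [ 5.02602599e-01 -3.05824267e-01  5.55111512e-17] [ 0.46365871 -0.33241906  0.        ] [ 0.4590818 -0.297641   0.       ]
0.03 [ 0.49840044 -0.29058217  0.03      ] [ 0.46328034 -0.31456569  0.03      ] [ 0.45915282 -0.28320239  0.03      ]
0.05 [ 0.495599   -0.28042077  0.05      ] [ 0.46302809 -0.30266345  0.05      ] [ 0.45920016 -0.27357665  0.05      ]
```

View pics/s_crop.png

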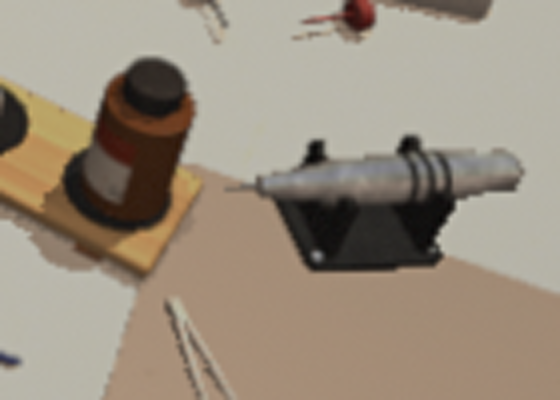

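The scene crop shows the handpiece nib clear of the bottle: nib at y≈-0.285, bottle at (0.455, -0.232), cap height 0.098 as expected. Grasping the bottle.

Request:
jog_arm(
  rotation=[
    [0,0,0],
    [0,0,0],
    [0,0,0],
    [0,0,0],
    [0,0,0],
    [0,0,0],
    [0,0,0],
    [0,0,0],
  ],
  dp=[
    [-0.55,-0.53,0],
    [-0.55,-0.53,3],
    [-0.55,-0.53,6],
    [-0.55,-0.53,9],
    [-0.55,-0.53,11.6],
    [-0.55,-0.53,11.6],
    [-0.55,-0.53,11.6],
    [-0.55,-0.53,11.6],
  ],
  grip=[0,0,0,0,0,0,255,255],
  newtons=40,
)

```text
time_s: 19.55
tool_pos: [0.4562, -0.232, 0.0471]
ee_rot: [[-0.003, 1.0, 0.001], [1.0, 0.003, -0.001], [-0.001, 0.001, -1.0]]
ft_force: [0.2, -0.8, -0.5]
finger_gap: 0.695
finger_force: 0.0
```

Request:
jog_arm(
  rotation=[
    [0,0,0],
    [0,0,0],
    [0,0,0],
    [0,0,0],
    [0,0,0],
    [0,0,0],
  ],
  dp=[
    [0,0,0],
    [0,0,0],
    [0,0,0],
    [0,0,0],
    [0,0,0],
    [0,0,0],
  ],
  grip=[255,255,255,255,255,255],
)

```text
time_s: 20.15
tool_pos: [0.4563, -0.2323, 0.0472]
ee_rot: [[-0.002, 1.0, 0.002], [1.0, 0.002, -0.001], [-0.001, 0.002, -1.0]]
ft_force: [-0.3, 0.6, 9.8]
finger_gap: 0.474
finger_force: 39.0
```

Request:
jog_arm(
  rotation=[
    [0,0,0],
    [0,0,0],
    [0,0,0],
    [0,0,0],
    [0,0,0],
    [0,0,0],
    [0,0,0],
    [0,0,0],
  ],
  dp=[
    [0,0,-4],
    [0,0,-8],
    [3,0.3,-10],
    [7.5,0.8,-10],
    [12,1.2,-10],
    [16.5,1.5,-10],
    [21,1.5,-10],
    [25.5,1.5,-10],
  ],
  grip=[255,255,255,255,255,255,255,255],
)

```text
time_s: 20.95
tool_pos: [0.47, 0.0248, 0.1467]
ee_rot: [[-0.002, 1.0, 0.002], [1.0, 0.002, -0.0], [-0.0, 0.002, -1.0]]
ft_force: [2.0, -0.2, -0.1]
finger_gap: 0.47
finger_force: 41.1
```

Request:
jog_arm(
  rotation=[
    [0,0,0],
    [0,0,0],
    [0,0,0],
    [0,0,0],
    [0,0,0],
    [0,0,0],
    [0,0,0],
    [0,0,0],
  ],
  dp=[
    [4.5,-0.2,0],
    [9,-0.5,0],
    [13.5,-0.9,0],
    [18,-1.2,0],
    [22.5,-1.5,0],
    [27,-1.8,0],
    [31.5,-2.1,0],
    [35,-2.2,0],
  ],
  grip=[255,255,255,255,255,255,255,255],
)

```text
time_s: 21.75
tool_pos: [0.4468, 0.3758, 0.1468]
ee_rot: [[-0.003, 1.0, 0.001], [1.0, 0.003, 0.001], [0.001, 0.001, -1.0]]
ft_force: [0.4, -1.4, -0.6]
finger_gap: 0.472
finger_force: 41.1
```

Request:
jog_arm(
  rotation=[
    [0,0,0],
    [0,0,0],
    [0,0,0],
    [0,0,0],
    [0,0,0],
    [0,0,0],
  ],
  dp=[
    [1.9,-0.03,0],
    [1.94,-0.03,2],
    [1.94,-0.03,5],
    [1.94,-0.03,7],
    [1.94,-0.03,7],
    [1.94,-0.03,7],
  ],
  grip=[255,255,255,255,255,255],
)

```text
time_s: 22.35
tool_pos: [0.4472, 0.3921, 0.0764]
ee_rot: [[-0.002, 1.0, -0.0], [1.0, 0.002, -0.0], [-0.0, -0.0, -1.0]]
ft_force: [-0.3, 0.1, -0.5]
finger_gap: 0.469
finger_force: 41.0
```

```bash
python3 -c "
from h import *
wshot('w11')
d,p=wload('w11'); print(proj(d,(.4478,.3921,.012),p))
cv2.imwrite('pics/w11c.png',cv2.imread('pics/w11.png')[50:400,170:490])"
```

```text
22.35 [0.44716926 0.39210453 0.07642347] [[-0.0017, 1.0, -0.0001], [1.0, 0.0017, -0.0002], [-0.0002, -0.0001, -1.0]] 0.01956676110451906
[321.67491473 217.09197373]
```

View pics/w11c.png

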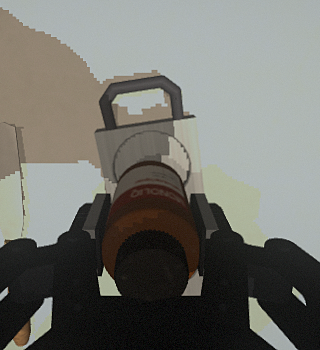

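w11 shows the bottle upright at full-image (321,300), with the recess next to the handle around (322,217) as predicted. Lowering.

Request:
jog_arm(
  rotation=[
    [0,0,0],
    [0,0,0],
    [0,0,0],
    [0,0,0],
    [0,0,0],
    [0,0,0],
    [0,0,0],
    [0,0,0],
  ],
  dp=[
    [0,0,1.3],
    [0,0,2.5],
    [0,0,3.3],
    [0,0,3.7],
    [0,0,3.85],
    [0,0,3.85],
    [0,0,3.85],
    [0,0,3.85],
  ],
  grip=[255,255,255,255,255,255,255,255],
)

```text
time_s: 23.2
tool_pos: [0.4467, 0.3924, 0.0373]
ee_rot: [[-0.002, 1.0, -0.0], [1.0, 0.002, -0.0], [-0.0, -0.0, -1.0]]
ft_force: [-1.8, -1.4, 2.9]
finger_gap: 0.475
finger_force: 41.4
```

Request:
jog_arm(
  rotation=[
    [0,0,0],
    [0,0,0],
    [0,0,0],
    [0,0,0],
    [0,0,0],
    [0,0,0],
    [0,0,0],
    [0,0,0],
  ],
  dp=[
    [0,0,0],
    [0,0,0],
    [0,0,0],
    [0,0,0],
    [0,0,0],
    [0,0,-3],
    [0,0,-7],
    [0,0,-11],
  ],
  grip=[180,90,0,0,0,0,0,0],
)

```text
time_s: 24.0
tool_pos: [0.4466, 0.3922, 0.1482]
ee_rot: [[-0.002, 1.0, -0.001], [1.0, 0.002, -0.001], [-0.001, -0.001, -1.0]]
ft_force: [0.8, 0.3, -0.3]
finger_gap: 0.997
finger_force: 0.0
```

Request:
jog_arm(
  rotation=[
    [0,0,0],
    [0,0,0],
    [0,0,0],
    [0,0,0],
    [0,0,0],
  ],
  dp=[
    [0,0,-5],
    [0,2,-10],
    [0,2,-10],
    [0,2,-10],
    [0,2,-10],
  ],
  grip=[0,0,0,0,0],
)

```text
time_s: 24.5
tool_pos: [0.4662, 0.392, 0.2462]
ee_rot: [[-0.002, 1.0, -0.001], [1.0, 0.002, -0.001], [-0.001, -0.001, -1.0]]
ft_force: [-0.2, -0.5, 0.2]
finger_gap: 1.003
finger_force: 0.0
```

```bash
python3 -c "
from h import *
wshot('w12')
d,p=wload('w12'); 
for X in [(.4834,.161),(.4717,.2378),(.460,.3152),(.4478,.3921)]: print(proj(d,X+(.012,),p))
print(proj(d,(.4834,.161,.03),p),proj(d,(.4717,.2378,.065),p),proj(d,(.46,.3152,.027),p),proj(d,(.4478,.3921,.089),p))
i=cv2.imread('pics/w12.png')[80:330,220:420];i=cv2.resize(i,None,fx=2.4,fy=2.4,interpolation=2)
cv2.imwrite('pics/w12c.png',i)"
```

```text
24.5 [0.46622219 0.39203471 0.24618696] [[-0.002, 1.0, -0.0014], [1.0, 0.002, -0.001], [-0.001, -0.0014, -1.0]] 0.015309860814852583
[331.66560294 322.65451668]
[324.23187556 277.98037272]
[315.89234464 227.30223963]
[306.16294013 170.75663956]
[332.09593014 330.97194098] [324.73081827 300.49732723] [315.72707788 231.6682196 ] [302.77154981 185.67961103]
```

View pics/w12c.png

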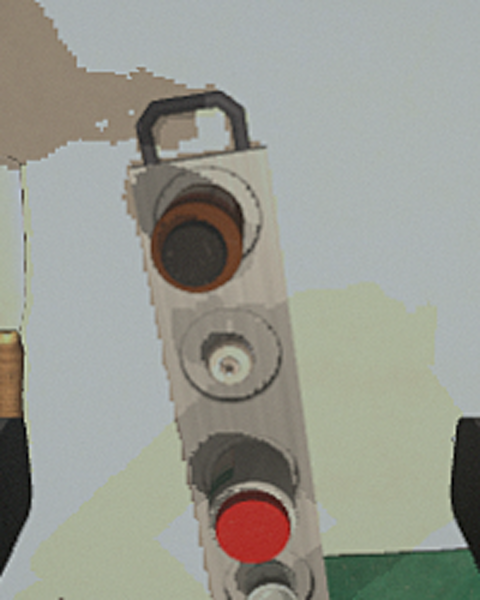

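w12 shows all four containers upright in their recesses. Bottle cap is at (300,186), dropper at (315,232), jar lid at (325,300) and the dish just visible at about (332,330), all within about 2 px of the positions predicted for seated containers.

```bash
python3 -c "
from plant import robot
print(robot.sign_off())"
```

```text
the job is handed in; nothing more can be done
None
```

The job is handed in: from the recess farthest from the handle to the one beside it stand the dish, jar, dropper and bottle, upright in the last picture (the dish only partly in view) and released at about 24 s; the judge returned no verdict.

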